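Open the top-loading disc player

ROBOT

A 7-joint arm with a two-finger parallel gripper is mounted at the origin on the work surface. World frame = base frame: x ahead of the robot, y to its left, z up, the work surface at z = 0. Lengths are in m, angles in rad, forces in N, time in s.
With the tool pointing down it reaches from about 0.4 to 0.875 m from the base axis. Payload 19.3 kg.
Tool frame: the origin (TCP) lies midway between the tips of the shut fingers; the grasp point (between the pads) lies 19 mm behind it (bot.grip_point_offset is the distance from the TCP to the grasp point, in m); z points along the fingers, y is the direction in which the jaws open and shut (so a half turn about z gives the same grasp; the last joint's range is limited). The gripper opens to 85 mm and grips with 20 to 120 N. Pads are 22 mm wide; open, the fingers measure 114 mm over their backs; the gripper's body (76 mm by 85 mm) begins 54 mm behind the grasp point. The pads swing forward as they close: fully open they stand 13 mm farther back than shut.
Start: joints at [1.063, 0.521, -0.036, 1.599, 0.021, 1.021, -0.113], TCP at [0.265, -0.566, 0.231] pointing down, gripper open.
Joint ranges: [-2.91, 2.91], [-0.3, 2.13], [-1.5, 1.42], [0.17, 2.43], [-1.26, 4.41], [0.16, 1.93], [-2.52, 2.52]. Speed limits (rad/s): [1.89, 1.89, 2.39, 2.39, 3.01, 3.01, 3.01].

INTERFACE

Orientations are given as [roll, pitch, yaw] about the fixed x, y, z axes, in that order (R = Rz(yaw) Ry(pitch) Rx(roll)).
In Python, from workcell import bot, viewer, workorder gives the robot as it stands.
- The arm moves only by the tool move_arm, never from a script. Its argument "plan" is a list of rows, each a list of 6 numbers: the shift along the tool's x, y, z scaled (see below), then the turn, a rotation vector about the tool's x, y, z scaled (see below). A call has 1 to 5 rows; each row shifts and turns the commanded pose from where the row before left it, along the tool's axes as they then stand; what a row does not reach is not made up. The controller multiplies each number of a shift by 0.025 m and each number of a turn by pi rad. A row lasts 1/10 s, in which the tool goes at most 50 mm and 8.59 degrees, less where a joint would pass 70% of its speed; a pose out of reach is approached as far as the arm can. A call with a number of a shift or a turn outside -1 to 1 is refused whole. A call with a gripper value outside its range is refused whole. "claw" is the closure, from -1 (fully open) to 1 (shut), so that 0 is half open, set as the call begins (left out, the last holds). The fingers move at their own pace and stop on an object; "force" is the grip in N (left out, the last holds). Time passes only in rows, so rows that do not move let the fingers close. It gives the time, the measured TCP pose, the force and the opening at its end, in the units of the state.
- bot.observe(): the state, without advancing time (a new reading comes with each control period).
- viewer.grab_frame(name): name is "side" or "top"; returns the picture (420x560x3 uint8, red, green, blue); there is no depth.
- viewer.camera_info(name): a dict with "K" (3x3 intrinsics, pixels), "R" (3x3) and "t" (3): a world point X has camera coordinates R X + t. Camera axes: x right, y down, z forward; pixel columns grow to the right and rows downward; lengths in m; the calibration is good to about 2 mm. A picture is of the moment at which its call begins. camera_info takes no time and is no camera call.
- workorder.job_done(): hands the job in, once; it reports no verdict.
The state is a dict: "clock": time; "qpos": joint angles; "qd": joint speeds; "joint_efforts": joint torques, N m; "position": TCP position; "tool_rot": TCP orientation; "force": force on the tool from outside, world axes, zero at the start; "moment": the same for the moment, N m; "grip_width": finger opening in m.
Only numpy, scipy, OpenCV 4.12 (cv2) and the standard library are available. Lean on these libraries where they do the work, as an engineer would, in place of code of your own. Each camera call takes 0.05 s, during which the arm holds its last target.

TASK

Open the disc player on the bench so that its disc can be taken out next: press the red release tab down until the spring raises the lid part-way, then push the lid all the way back until it stays fully open against its stop. Only press and push, with the fingers; do not pick anything up, and leave the disc inside and the mug, mouse and screwdriver beside the player where they are.

Things in the scene. Friction and masses are not known exactly. Their poses are not given: they have to be found in the camera images.
- player: Black disc player, fixed to the bench, 240 x 240 mm, main deck 60 mm high; origin: centre of its underside. Its +x runs from its front (silver fascia, red tab) to the rear, where the lid is hinged; +y to its left, +z up. Along the front, between x = -120 and x = -79 mm, the deck steps down to 36 mm under the tab. Under the lid is a disc well 126 x 124 mm, floor 46 mm high.
- tab (a joint): Red release tab, a rocker: 0 at rest, grows as its front part is pressed down, stop at 0.26 rad. The lid is freed at about 0.17 rad: press right down to the stop (5 to 7 N at tab_top). It springs back when let go. Once up, the lid need not have the tab held.
- tab_top (a point): Point to press: on the flat top face of the red tab's pad, 40 mm long (player x) by 44 mm wide, 5 mm thick. At rest it lies 60.5 mm above the bench, 100 mm in front of the player's origin; the pad reaches 18 mm forward and 21 mm rearward of it, and behind that rises a 9 mm higher hook over the lid's lip. Press straight down; at the stop the point is 9 mm lower. The pivot is 34 mm rearward of it, 51.5 mm above the bench.
- lid (a joint): Lid angle: 0 shut (flat), grows as the free front edge swings up and rearward. When the tab releases it, spring arms raise it in about a quarter of a second to 0.7 rad and hold it there (pushing it down from there meets about 2 N). Above 0.7 rad it is free on a lightly damped hinge: it sinks back to 0.7 rad if let go before upright (1.57) and falls on back if past upright. Stop, fully open: 1.8 rad. Pushing takes about 1 N at the edge.
- lid_edge (a point): Middle of the lid's free front edge, on its underside; moves with the lid. Silver lid, mass about 0.1 kg, 150 mm wide (player y), 8 mm thick, 135 mm from hinge to this edge; a lip 44 mm wide and 4 mm thick stands 6 mm beyond it in the middle. The underside is flat. Site x points from this edge to the hinge within the lid, y along the edge, z out of the lid's upper face.
- lid_hinge (a point): Middle of the lid's hinge axis, which runs along the player's y; 75 mm behind the player's origin, 64 mm above the bench, halfway through the lid's thickness. Axes as the player's.
- disc: Loose silver disc, 120 mm diameter, 3 mm thick, lying in the well under the lid; origin: centre of its underside. To be left alone.
- mug: Blue mug, 76 mm diameter, 90 mm high, standing beside the player; origin: centre of its underside. To be left alone.
- mouse: Black computer mouse, 100 x 58 x 31 mm, beside the player; origin: centre of its underside. To be left alone.
- screwdriver: Screwdriver 160 mm long, lying beside the player; origin on its underside. To be left alone.

How it is judged:
On the way, in this order (a step that is already met when the one before it is completed fails the run):
1. the release tab is pressed (value of joint tab above 0.1 rad).
2. the spring has raised the lid part-way (value of joint lid above 0.55 rad), for 0.1 s.
At the end, for the whole second after the job is handed in: The lid stands fully open (above 1.68 rad, stop at 1.8) and still, the tab has sprung back (below 0.05 rad), the disc is within 12 mm and the mug, mouse and screwdriver within 20 mm of where they began (value of joint lid above 1.68 rad and velocity of joint lid between -0.1 and 0.1 rad/s and value of joint tab below 0.05 rad and distance of disc from where it was at the start of the episode below 0.012 m and distance of each of mug, mouse, screwdriver from where it was at the start of the episode below 0.02 m); the robot touches nothing.
It fails at once if the disc is moved or lifted (over 12 mm) (distance of disc from where it was at the start of the episode above 0.012 m).
It fails at once if the mug, mouse or screwdriver is moved or lifted (over 20 mm) (distance of any of mug, mouse, screwdriver from where it was at the start of the episode above 0.02 m).
It also fails if it takes over 42 s, if anything falls off the work surface, if the arm or the gripper's body presses on something with over 40 N, if the wrist force passes 120 N, or if a joint passes its speed limit or range.

## Working session

There is one attempt and no reset: what is moved stays moved. The work goes in short steps, Python scripts to look and compute and a tool call to move; the robot and the scene stay as the last step left them, time stands still between calls to the robot, and variables do not carry over. Pictures are saved under pics/ and viewed, and the job is handed in when it is done.

Besides the shell and the picture viewer there is one more tool, called after "Call:" by a JSON object that holds its "op" and its "data", one argument or row to a line. move_arm: Moves the arm, as the interface text tells. Shifts and turns lie within -1 to 1; 1 stands for 0.025 m of shift or pi rad of turn. Its arguments: {"type":"object","properties":{"plan":{"type":"array","items":{"type":"array","items":{"type":"number"}}},"claw":{"type":"number"},"force":{"type":"number"}},"required":["plan"]}

```bash
ls; mkdir -p pics; python3 - <<'E'
from workcell import bot, viewer, workorder
import cv2
print(bot.observe())
for n in("side","top"):
    im=viewer.grab_frame(n); cv2.imwrite(f"pics/{n}0.png",im[:,:,::-1]); print(n,viewer.camera_info(n))
E
```

```text
pics
{'clock': 0.0, 'qpos': array([ 1.06280292,  0.52198113, -0.0363231 ,  1.6000065 ,  0.02118911,
        1.02110317, -0.11278624]), 'qd': array([-3.53486737e-04,  4.30758430e-04, -1.06159221e-03,  4.77636022e-04,
        8.13439437e-04, -1.53963068e-05,  1.90037029e-03]), 'joint_efforts': array([-4.01306315e-04, -9.27112055e+01,  1.98011935e+00, -3.69943678e+01,
        1.78480911e-02,  8.02352006e-03, -5.14047906e-05]), 'position': array([ 0.2647871 , -0.56576499,  0.23074681]), 'tool_rot': array([-3.14048149e+00,  7.28114915e-05,  4.37787782e-01]), 'force': array([ 0.12534202, -0.31386782, -0.12430248]), 'moment': array([-0.01835796, -0.00865722, -0.04289958]), 'grip_width': 0.08557904793161891}
side {'K': array([[467.94442665,   0.        , 281.69572704],
       [  0.        , 467.94442665, 214.56817275],
       [  0.        ,   0.        ,   1.        ]]), 'R': array([[-0.8500794 , -0.52660575,  0.00716909],
       [-0.37587808,  0.59711831, -0.7086363 ],
       [ 0.36889116, -0.60509182, -0.70553753]]), 't': array([0.49192514, 0.25125477, 0.95011153])}
top {'K': array([[437.57647588,   0.        , 279.80949644],
       [  0.        , 437.57647588, 208.90925662],
       [  0.        ,   0.        ,   1.        ]]), 'R': array([[ 0.00467968, -0.99998456, -0.0029964 ],
       [-0.98805531, -0.00416227, -0.15404342],
       [ 0.15402857,  0.00368148, -0.98805954]]), 't': array([-0.00977985,  0.58412322,  1.03053612])}
```

View pics/side0.png

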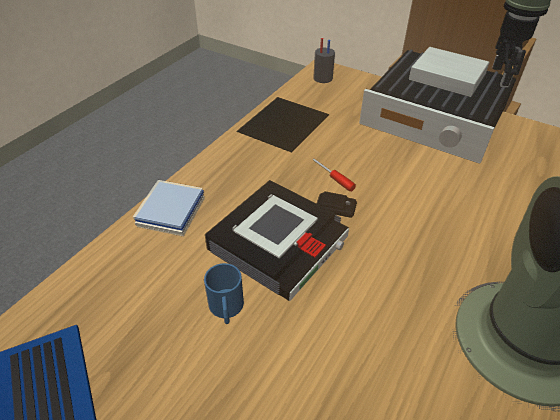

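View pics/top0.png

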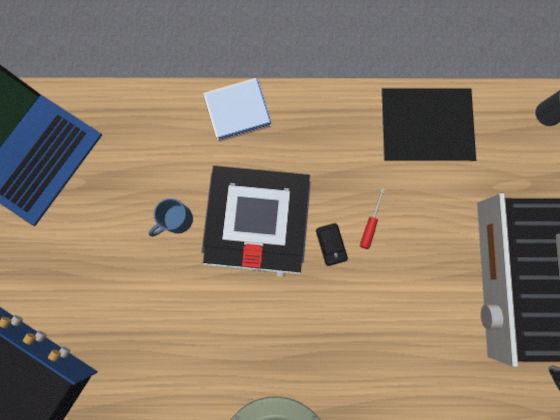

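The side view shows the player near (280,238), with the red tab at (312,244). In the top view the player is at (256,219) with the tab at (252,256), its front facing the robot. The mug is at (171,216), the mouse at (332,244) and the screwdriver at (372,220). Next I'll measure the tab and the lid.

```bash
cat > h.py <<'E'
import numpy as np, cv2
from workcell import viewer
def ray(n,uv,z):
    c=viewer.camera_info(n); K,R,t=c["K"],c["R"],c["t"]
    o=-R.T@t; d=R.T@np.linalg.solve(K,[uv[0],uv[1],1.]); return o+d*(z-o[2])/d[2]
def proj(n,X):
    c=viewer.camera_info(n); p=c["K"]@(c["R"]@np.asarray(X)+c["t"]); return p[:2]/p[2]
E
python3 - <<'E'
from h import *
for n,z in(("top",.0625),("side",.0625)):
    im=cv2.imread(f"pics/{n}0.png"); hsv=cv2.cvtColor(im,cv2.COLOR_BGR2HSV)
    red=((hsv[...,0]<8)|(hsv[...,0]>172))&(hsv[...,1]>150)&(hsv[...,2]>60)
    k,l,s,c=cv2.connectedComponentsWithStats(red.astype(np.uint8))
    for i in range(1,k):
        if s[i,4]>60:
            print(n,"red",s[i],c[i],ray(n,c[i],z))
            ys,xs=np.where(l==i); print(cv2.boxPoints(cv2.minAreaRect(np.c_[xs,ys].astype(np.float32))).tolist())
    w=((hsv[...,1]<60)&(hsv[...,2]>150)).astype(np.uint8)
    k,l,s,c=cv2.connectedComponentsWithStats(w)
    for i in range(1,k):
        if s[i,4]>500:
            ys,xs=np.where(l==i); r=cv2.minAreaRect(np.c_[xs,ys].astype(np.float32)); b=cv2.boxPoints(r)
            print(n,"white",s[i],c[i]); 
            if 200<c[i][0]<330 and 180<c[i][1]<260: print(b.tolist(),np.round([ray(n,p,.068) for p in b],4).tolist())
im=cv2.imread("pics/top0.png"); cv2.imwrite("pics/topc.png",cv2.resize(im[155:285,190:390],None,fx=4,fy=4,interpolation=cv2.INTER_CUBIC))
im=cv2.imread("pics/side0.png"); cv2.imwrite("pics/sidec.png",cv2.resize(im[170:310,190:380],None,fx=4,fy=4,interpolation=cv2.INTER_CUBIC))
E
```

```text
top red [360 217  18  32 289] [368.55363322 232.70588235] [ 0.52464314 -0.22021699  0.0625    ]
[[359.3999938964844, 245.80001831054688], [369.3000183105469, 216.10000610351562], [378.3000183105469, 219.10000610351562], [368.3999938964844, 248.80001831054688]]
top red [242 244  21  24 418] [251.81339713 255.65311005] [0.46862465 0.05884142 0.0625    ]
[[241.2869110107422, 265.84429931640625], [243.31968688964844, 243.48362731933594], [262.34429931640625, 245.213134765625], [260.3115234375, 267.57379150390625]]
top white [ 203   78   66   63 2573] [235.47532064 107.10959969]
top white [ 222  183   68   63 2020] [255.83168317 214.78910891]
[[221.68988037109375, 241.25619506835938], [227.30335998535156, 182.31460571289062], [289.54833984375, 188.24270629882812], [283.93487548828125, 247.18429565429688]] [[0.5021, 0.1307, 0.068], [0.6455, 0.1206, 0.068], [0.6314, -0.0306, 0.068], [0.4887, -0.0175, 0.068]]
top white [499 193  19 174 869] [507.98158803 280.1726122 ]
side red [330 170  25  21 235] [342.41276596 180.05106383] [ 0.50551523 -0.17654596  0.0625    ]
[[328.4399719238281, 175.079
[... 284 characters left out ...]
2523651123047], [325.9715881347656, 244.76341247558594], [314.2775573730469, 259.64666748046875]]
side white [  194     0   218    76 11750] [311.0027234   28.38187234]
side white [ 512    0   48  127 3658] [542.20831055  73.7170585 ]
side white [ 412   47   77   37 1603] [450.74360574  64.66625078]
side white [ 133  180   69   46 1932] [167.81469979 202.55900621]
side white [ 234  195   83   62 1511] [274.54731966 225.95962938]
[[232.97430419921875, 229.84771728515625], [283.412841796875, 182.37615966796875], [318.08441162109375, 219.21469116210938], [267.6458740234375, 266.6862487792969]] [[0.6362, 0.1186, 0.068], [0.6254, -0.0827, 0.068], [0.4884, -0.0145, 0.068], [0.5112, 0.1664, 0.068]]
```

View pics/topc.png

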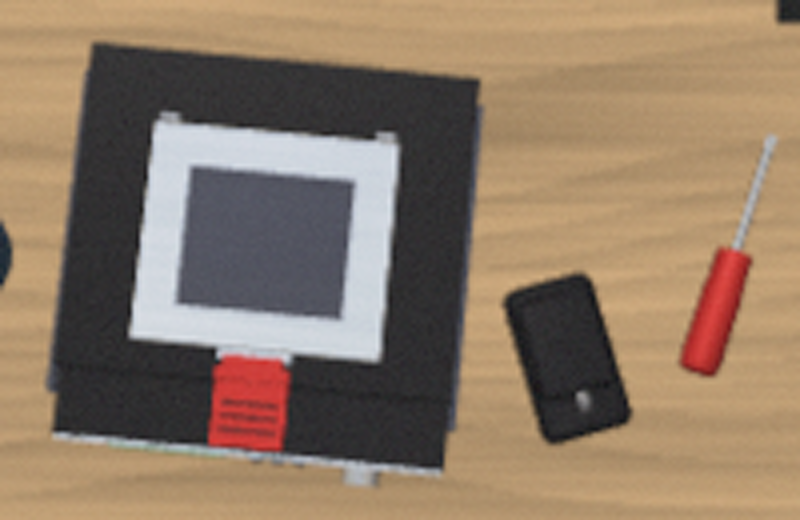

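View pics/sidec.png

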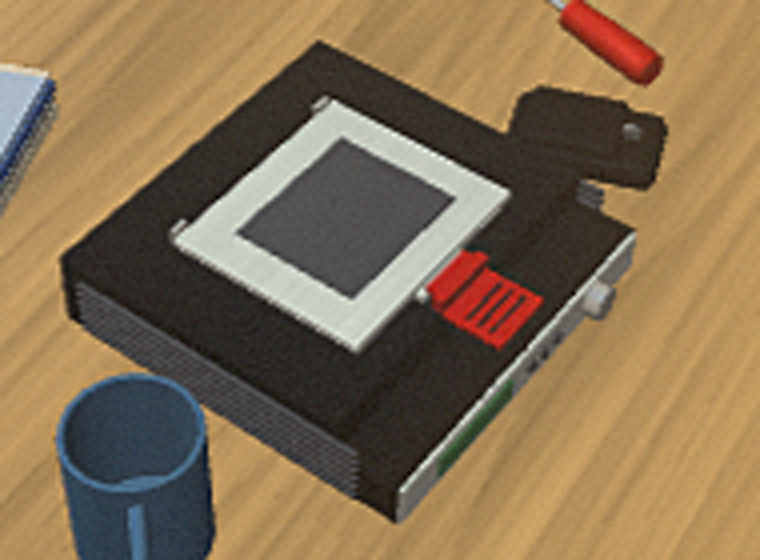

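The enlarged crops show these lid corners in the top crop: (155,122), (399,142), (381,360) and (131,340). The tab pad's front edge runs from (209,445) to (284,452), with the hook at about (250,360). I'll fit the pose from these.

```bash
python3 - <<'E'
from h import *
T=lambda p:(p[0]/4+190-.375,p[1]/4+155-.375); S=lambda p:(p[0]/4+190-.375,p[1]/4+170-.375)
m=[];w=[]
# (view, pixel, model xy, z)
pts=[("top",T(p),xy,z) for p,xy,z in [((155,122),(75,75),68),((399,142),(75,-75),68),((381,360),(-60,-75),68),((131,340),(-60,75),68),
 ((209,445),(-118,22),60.5),((284,452),(-118,-22),60.5),((92,43),(120,120),60),((480,79),(120,-120),60),((53,433),(-120,120),36),((442,470),(-120,-120),36)]]
pts+=[("side",S(p),xy,z) for p,xy,z in [((326,98),(75,-75),68),((510,190),(-60,-75),68),((355,350),(-60,75),68),((178,235),(75,75),68),((503,348),(-118,22),60.5),((543,296),(-118,-22),60.5),
 ((320,42),(120,-120),60),((62,260),(120,120),60),((635,232),(-120,-120),36),((398,497),(-120,120),36)]]
for sel in ("top","side","both"):
    P=[p for p in pts if sel in(p[0],"both")]
    W=np.array([ray(n,uv,z/1000)[:2] for n,uv,xy,z in P]); M=np.array([xy for *_,xy,z in P])/1000.
    mc,wc=M.mean(0),W.mean(0); a=M-mc;b=W-wc
    th=np.arctan2((a[:,0]*b[:,1]-a[:,1]*b[:,0]).sum(),(a*b).sum()); R=np.array([[np.cos(th),-np.sin(th)],[np.sin(th),np.cos(th)]])
    o=wc-R@mc; print(sel,"yaw",th,"origin",o); print(np.round((W-(M@R.T+o))*1000,1).tolist())
    print("tab_top",R@[-.1,0]+o,"hinge",R@[.075,0]+o)
E
```

```text
top yaw -0.08737537629940427 origin [0.55964518 0.05001336]
[[-2.4, -0.3], [-1.1, 1.0], [1.5, -0.2], [-0.4, -0.8], [0.4, 0.0], [0.3, -0.8], [0.1, -0.3], [-0.8, -0.0], [1.3, -0.5], [1.0, 1.9]]
tab_top [0.46002666 0.05873979] hinge [0.63435907 0.04346854]
side yaw -0.08910950499748986 origin [0.55774532 0.05033288]
[[2.1, 2.0], [2.3, -0.3], [1.2, 1.7], [-2.4, -4.9], [-0.5, -0.1], [2.7, -1.4], [-1.9, 0.7], [-2.1, -0.6], [-0.4, 1.5], [-1.0, 1.5]]
tab_top [0.45814209 0.05923204] hinge [0.63244775 0.04365851]
both yaw -0.0882423154636947 origin [0.55869526 0.05017312]
[[-1.5, -0.4], [-0.0, 0.9], [2.5, -0.5], [0.5, -1.0], [1.3, -0.2], [1.3, -1.0], [0.9, -0.3], [0.3, -0.1], [2.1, -0.8], [2.1, 1.6], [1.1, 2.1], [1.3, -0.1], [0.4, 1.9], [-3.3, -4.8], [-1.5, 0.1], [1.7, -1.1], [-3.0, 0.7], [-2.9, -0.5], [-1.5, 1.8], [-1.8, 1.7]]
tab_top [0.45908434 0.05898591] hinge [0.63340345 0.04356353]
```

Measured values:
- Player origin is at (0.559, 0.050), yaw −0.088.
- tab_top is at (0.459, 0.059, 0.0605).
- The two views agree to about 2 mm.

I'll raise the arm first, turning the tool x axis onto the player's x axis and shutting the fingers.

Call:
{"op": "move_arm", "data": {
  "plan": [
    [0, 0, -1, 0, 0, 0.042],
    [0, 0, -1, 0, 0, 0.042],
    [0, 0, -1, 0, 0, 0.042],
    [0, 0, -1, 0, 0, 0.042],
    [0, -1, 0, 0, 0, 0]
  ],
  "claw": 1,
  "force": 20
}}

```text
clock: 0.6
position: [0.2669, -0.5433, 0.3336]
tool_rot: [3.138, -0.002, -0.097]
force: [0.4, 0.1, 0.2]
grip_width: 0.0121
```

Call:
{"op": "move_arm", "data": {
  "plan": [
    [0.2, -1, 0, 0, 0, 0],
    [0.2, -1, 0, 0, 0, 0],
    [0.2, -1, 0, 0, 0, 0],
    [0.2, -1, 0, 0, 0, 0],
    [0.2, -1, 0, 0, 0, 0]
  ]
}}

```text
clock: 1.1
position: [0.3034, -0.4178, 0.3311]
tool_rot: [-3.141, 0.0, -0.09]
force: [0.1, -0.8, -0.2]
grip_width: 0.0
```

Call:
{"op": "move_arm", "data": {
  "plan": [
    [0.2, -1, 0, 0, 0, 0],
    [0.2, -1, 0, 0, 0, 0],
    [0.2, -1, 0, 0, 0, 0],
    [0.2, -1, 0, 0, 0, 0],
    [0.2, -1, 0, 0, 0, 0]
  ]
}}

```text
clock: 1.6
position: [0.3395, -0.2956, 0.3312]
tool_rot: [-3.141, 0.0, -0.09]
force: [0.5, 0.6, -0.0]
grip_width: 0.0001
```

Call:
{"op": "move_arm", "data": {
  "plan": [
    [0.2, -1, 0, 0, 0, 0],
    [0.2, -1, 0, 0, 0, 0],
    [0.2, -1, 0, 0, 0, 0],
    [0.2, -1, 0, 0, 0, 0],
    [0.2, -1, 0, 0, 0, 0]
  ]
}}

```text
clock: 2.1
position: [0.3756, -0.1734, 0.3312]
tool_rot: [3.142, 0.0, -0.09]
force: [0.3, -1.2, -0.1]
grip_width: -0.0003
```

Call:
{"op": "move_arm", "data": {
  "plan": [
    [0.2, -1, 0, 0, 0, 0],
    [0.2, -1, 0, 0, 0, 0],
    [0.2, -1, 0, 0, 0, 0],
    [0.2, -1, 0, 0, 0, 0],
    [0.2, -1, 0, 0, 0, 0]
  ]
}}

```text
clock: 2.6
position: [0.4117, -0.0512, 0.3312]
tool_rot: [3.142, 0.0, -0.09]
force: [1.1, -0.5, -0.3]
grip_width: 0.0002
```

Call:
{"op": "move_arm", "data": {
  "plan": [
    [0.27, -0.912, 0, 0, 0, 0],
    [0.27, -0.912, 0, 0, 0, 0],
    [0.27, -0.912, 0, 0, 0, 0],
    [0.27, -0.912, 0, 0, 0, 0],
    [0.27, -0.912, 0, 0, 0, 0]
  ]
}}

```text
clock: 3.1
position: [0.4557, 0.0592, 0.3312]
tool_rot: [3.141, 0.0, -0.09]
force: [0.7, -0.8, -0.3]
grip_width: -0.0002
```

Call:
{"op": "move_arm", "data": {
  "plan": [
    [0, 0, 1, 0, 0, 0],
    [0, 0, 1, 0, 0, 0],
    [0, 0, 1, 0, 0, 0],
    [0, 0, 1, 0, 0, 0],
    [0, 0, 1, 0, 0, 0]
  ]
}}

```text
clock: 3.6
position: [0.4554, 0.0583, 0.2052]
tool_rot: [-3.142, 0.0, -0.09]
force: [0.3, 0.2, 0.8]
grip_width: 0.0003
```

Call:
{"op": "move_arm", "data": {
  "plan": [
    [0, 0, 1, 0, 0, 0],
    [0, 0, 1, 0, 0, 0],
    [0, 0, 1, 0, 0, 0],
    [0, 0, 1, 0, 0, 0],
    [0, 0, 0, 0, 0, 0]
  ]
}}

```text
clock: 4.1
position: [0.454, 0.0581, 0.104]
tool_rot: [3.141, 0.004, -0.09]
force: [-0.4, 0.1, 0.6]
grip_width: -0.0003
```

```bash
python3 - <<'E'
from h import *
from workcell import bot
o=bot.observe(); print(o["position"],o["tool_rot"])
for n in("side","top"):
    im=viewer.grab_frame(n)[:,:,::-1].copy()
    print(n, proj(n,o["position"]), proj(n,[.4554,.0594,.0605]))
    r,c=(170,190) if n=="side" else (155,190)
    cv2.imwrite(f"pics/{n}1.png",cv2.resize(im[r-60:r+140,c:c+200],None,fx=3,fy=3,interpolation=cv2.INTER_CUBIC))
E
```

```text
[0.45395957 0.05813544 0.10403088] [ 3.14057393  0.00449235 -0.08960348]
side [317.01413984 233.86801683] [314.98706196 247.28504239]
top [250.82360423 261.23106196] [251.55356177 261.2761013 ]
```

View pics/side1.png

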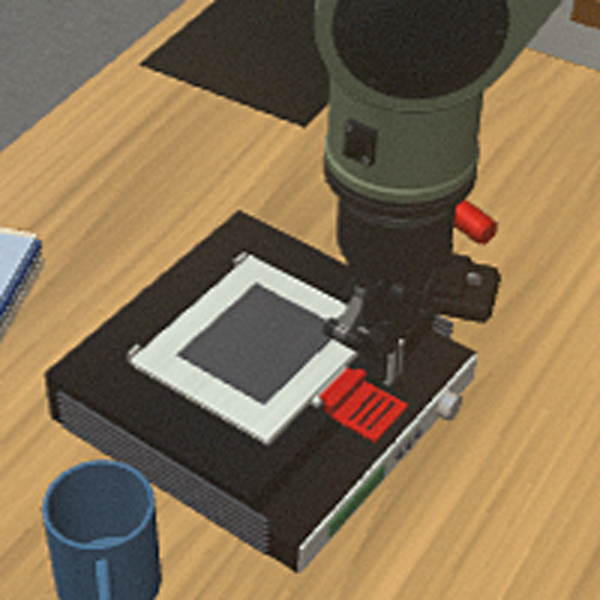

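View pics/top1.png

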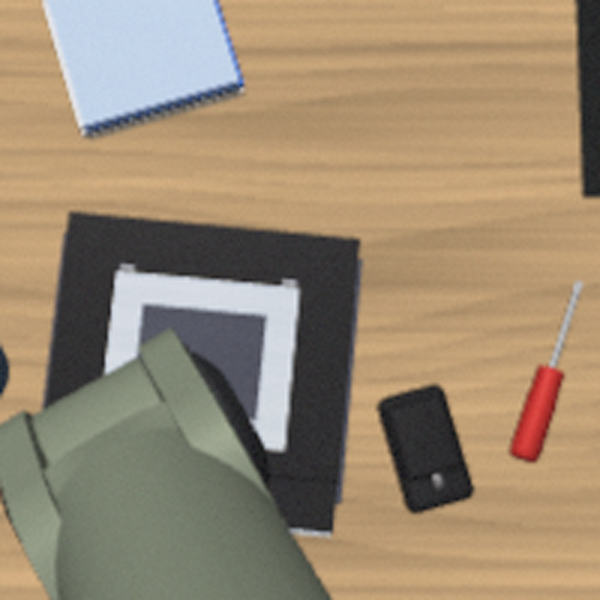

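The tool is over the pad: the fingertip is near (395,378) in the side crop, with the red pad right below it. I'll lean the body slightly away from the lid, shift 5 mm rearward, then descend in small steps watching the force.

Call:
{"op": "move_arm", "data": {
  "plan": [
    [0.2, 0, 0, 0, 0.047, 0],
    [-0.07, 0, 0.5, 0, 0, 0],
    [-0.07, 0, 0.5, 0, 0, 0],
    [-0.06, 0, 0.4, 0, 0, 0],
    [0, 0, 0, 0, 0, 0]
  ]
}}

```text
clock: 4.7
position: [0.4609, 0.0579, 0.0709]
tool_rot: [3.141, -0.148, -0.09]
force: [0.4, 0.3, -0.4]
grip_width: -0.0004
```

Call:
{"op": "move_arm", "data": {
  "plan": [
    [-0.012, 0, 0.08, 0, 0, 0],
    [-0.012, 0, 0.08, 0, 0, 0],
    [0, 0, 0, 0, 0, 0]
  ]
}}

```text
clock: 5.0
position: [0.4609, 0.0578, 0.0671]
tool_rot: [-3.142, -0.148, -0.09]
force: [-0.5, -0.6, -0.5]
grip_width: 0.0001
```

Call:
{"op": "move_arm", "data": {
  "plan": [
    [-0.024, 0, 0.16, 0, 0, 0],
    [-0.012, 0, 0.08, 0, 0, 0],
    [0, 0, 0, 0, 0, 0]
  ]
}}

```text
clock: 5.3
position: [0.4607, 0.0579, 0.0606]
tool_rot: [3.141, -0.147, -0.09]
force: [0.8, -0.6, 0.3]
grip_width: -0.0001
```

Call:
{"op": "move_arm", "data": {
  "plan": [
    [-0.012, 0, 0.08, 0, 0, 0],
    [-0.012, 0, 0.08, 0, 0, 0],
    [0, 0, 0, 0, 0, 0]
  ]
}}

```text
clock: 5.6
position: [0.4605, 0.0579, 0.0565]
tool_rot: [3.141, -0.147, -0.09]
force: [-1.5, 0.2, 2.6]
grip_width: -0.0002
```

Call:
{"op": "move_arm", "data": {
  "plan": [
    [-0.012, 0, 0.08, 0, 0, 0],
    [-0.012, 0, 0.08, 0, 0, 0],
    [0, 0, 0, 0, 0, 0]
  ]
}}

```text
clock: 5.9
position: [0.4603, 0.0579, 0.0525]
tool_rot: [3.141, -0.147, -0.09]
force: [-5.5, 0.6, 5.6]
grip_width: 0.0001
```

```bash
python3 - <<'E'
from h import *
for n in("side",):
    im=viewer.grab_frame(n)[:,:,::-1].copy()
    cv2.imwrite(f"pics/{n}2.png",cv2.resize(im[130:290,190:390],None,fx=4,fy=3.75,interpolation=cv2.INTER_CUBIC))
E
```

```text
(no output)
```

View pics/side2.png

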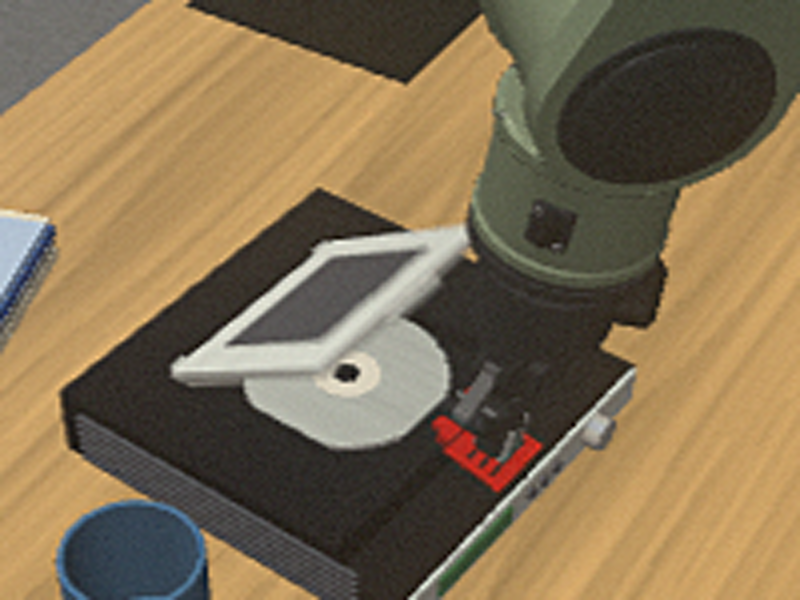

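The side view shows the lid up at about 0.7 rad, its free edge near (390,305) in the crop, with the disc lying in the well and the tab pressed. I'll back off up and forward.

Call:
{"op": "move_arm", "data": {
  "plan": [
    [-0.05, 0, -1, 0, 0, 0],
    [-0.05, 0, -1, 0, 0, 0],
    [-0.05, 0, -1, 0, 0, 0],
    [0, 0, 0, 0, 0, 0]
  ]
}}

```text
clock: 6.35
position: [0.4471, 0.0593, 0.1288]
tool_rot: [-3.14, -0.152, -0.091]
force: [1.0, -0.3, -0.3]
grip_width: -0.0002
```

```bash
python3 - <<'E'
from h import *
from workcell import bot
im=viewer.grab_frame("side")[:,:,::-1].copy()
o=bot.observe();p=o["position"]; print(p,o["force"])
c,s=np.cos(-.088),np.sin(-.088); R=np.array([[c,-s],[s,c]]); O=np.array([.5587,.0502])
print("player frame",R.T@(p[:2]-O))
# predicted lid edge at 0.7 rad
for th in(.6,.7,.8):
    for y in(75,-75):
        q=R@np.array([75-135*np.cos(th),y])/1000+O; u=proj("side",[*q,.064+.135*np.sin(th)]); print(th,y,u,(u-[190,130])*[4,3.75])
cv2.imwrite("pics/side3.png",cv2.resize(im[130:290,190:390],None,fx=4,fy=3.75,interpolation=cv2.INTER_CUBIC))
E
```

```text
[0.44694776 0.05917093 0.12751861] [ 0.06703294 -0.5065721  -0.60699046]
player frame [-0.11210824 -0.00088529]
0.6 75 [269.98962073 228.83545844] [319.95848291 370.63296916]
0.6 -75 [310.83526476 190.27885035] [483.34105905 226.0456888 ]
0.7 75 [266.80546436 223.51278203] [307.22185743 350.6729326 ]
0.7 -75 [308.07166395 185.23761184] [472.2866558  207.14104439]
0.8 75 [263.20860483 218.22562055] [292.83441933 330.84607706]
0.8 -75 [304.89072223 180.26920608] [459.56288891 188.50952279]
```

View pics/side3.png

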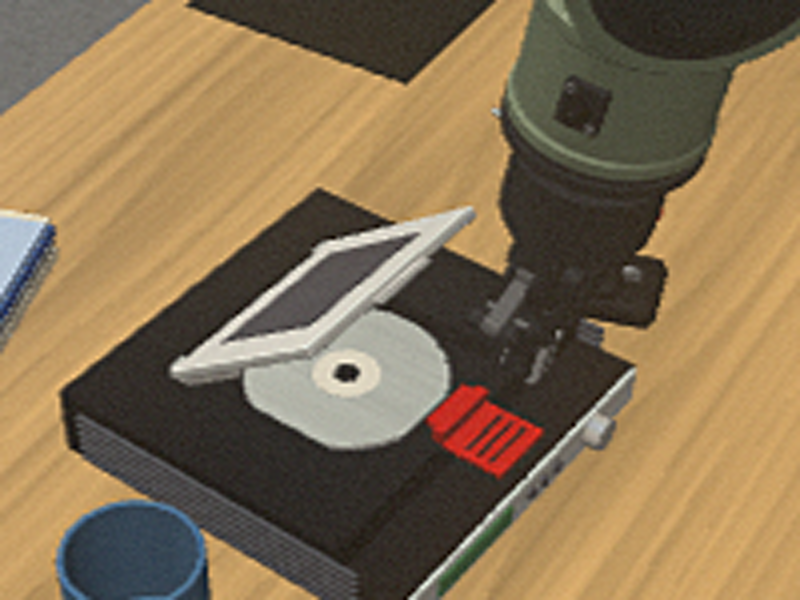

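The lid stands at 0.70 rad: its predicted corners (307,351) and (472,207) match the seen (310,355) and (472,210). The tab is back up and the disc is untouched. I'll bring the fingertips under the edge and push along the arc.

Call:
{"op": "move_arm", "data": {
  "plan": [
    [0.75, 0, 0.11, 0, 0, 0],
    [0.75, 0, 0.11, 0, 0, 0],
    [0.75, 0, 0.11, 0, 0, 0],
    [0, 0, 0, 0, 0, 0]
  ]
}}

```text
clock: 6.8
position: [0.5045, 0.0539, 0.1255]
tool_rot: [-3.141, -0.148, -0.091]
force: [-0.4, -0.6, -0.6]
grip_width: -0.0001
```

Call:
{"op": "move_arm", "data": {
  "plan": [
    [0.3, 0, 0.045, 0, 0, 0],
    [0.3, 0, 0.045, 0, 0, 0],
    [0.34, 0, -0.255, 0, 0, 0],
    [0.34, 0, -0.255, 0, 0, 0],
    [0, 0, 0, 0, 0, 0]
  ]
}}

```text
clock: 7.3
position: [0.5342, 0.0514, 0.1429]
tool_rot: [-3.141, -0.15, -0.091]
force: [0.0, -0.2, -0.1]
grip_width: 0.0
```

```bash
python3 - <<'E'
from h import *
from workcell import bot
im=viewer.grab_frame("side")[:,:,::-1].copy()
o=bot.observe();p=o["position"]; print(p,o["force"],o["clock"])
c,s=np.cos(-.088),np.sin(-.088); R=np.array([[c,-s],[s,c]]); O=np.array([.5587,.0502])
print("player frame",R.T@(p[:2]-O))
cv2.imwrite("pics/side4.png",cv2.resize(im[130:290,190:390],None,fx=4,fy=3.75,interpolation=cv2.INTER_CUBIC))
E
```

```text
[0.53340969 0.05129506 0.14231053] [-0.13271802  0.77653615 -1.18469704] 7.35
player frame [-0.02528869 -0.00113185]
```

View pics/side4.png

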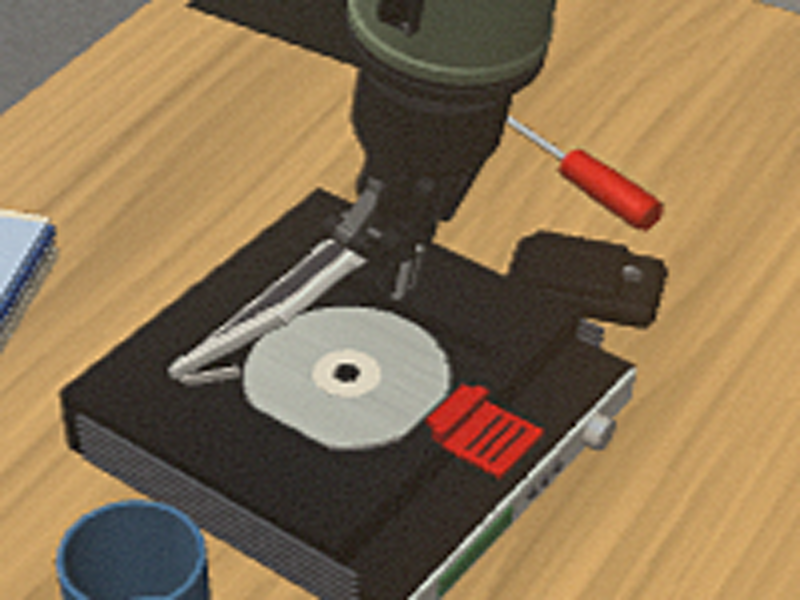

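The lid is rising on the fingers, its left front corner now near (285,310), with the disc and tab undisturbed. I'll continue along the arc.

Call:
{"op": "move_arm", "data": {
  "plan": [
    [0.375, 0, -0.205, 0, 0, 0],
    [0.375, 0, -0.205, 0, 0, 0],
    [0.385, 0, -0.145, 0, 0, 0],
    [0.385, 0, -0.145, 0, 0, 0],
    [0.41, 0, -0.08, 0, 0, 0]
  ]
}}

```text
clock: 7.85
position: [0.5783, 0.0472, 0.1685]
tool_rot: [-3.141, -0.148, -0.09]
force: [-0.4, -0.8, -0.1]
grip_width: 0.0002
```

Call:
{"op": "move_arm", "data": {
  "plan": [
    [0.41, 0, -0.08, 0, 0, 0],
    [0.425, 0, -0.02, 0, 0, 0],
    [0.425, 0, -0.02, 0, 0, 0],
    [0, 0, 0, 0, 0, 0]
  ]
}}

```text
clock: 8.25
position: [0.6093, 0.0444, 0.1756]
tool_rot: [-3.141, -0.148, -0.091]
force: [-0.9, 0.6, 0.5]
grip_width: -0.0001
```

```bash
python3 - <<'E'
from h import *
from workcell import bot
im=viewer.grab_frame("side")[:,:,::-1].copy()
o=bot.observe();p=o["position"]; print(p,o["force"],o["clock"])
c,s=np.cos(-.088),np.sin(-.088); R=np.array([[c,-s],[s,c]]); O=np.array([.5587,.0502])
print("player frame",R.T@(p[:2]-O))
cv2.imwrite("pics/side5.png",cv2.resize(im[130:290,190:390],None,fx=4,fy=3.75,interpolation=cv2.INTER_CUBIC))
E
```

```text
[0.60831923 0.04451624 0.17531617] [ 3.99813612e-04 -3.63328709e-01  5.55559607e-01] 8.3
player frame [ 0.04992675 -0.00130091]
```

View pics/side5.png

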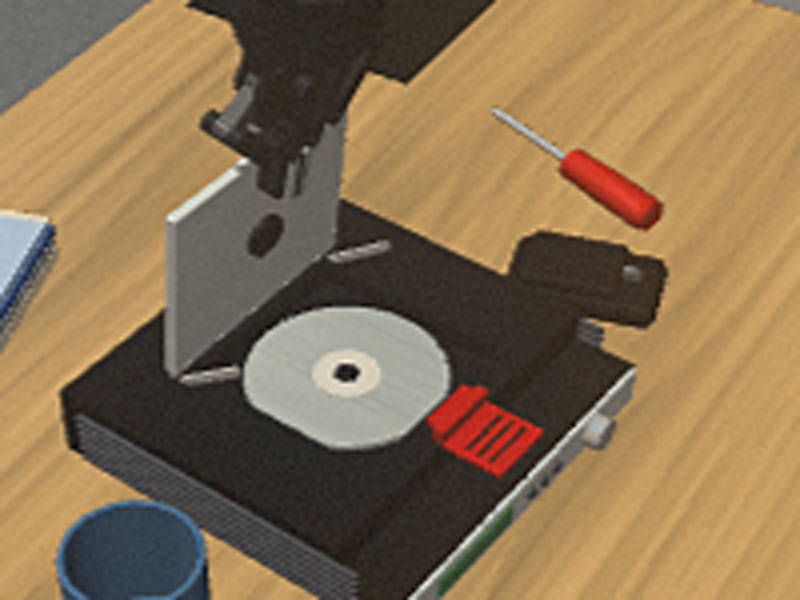

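The lid is nearly upright, its left edge running from (170,375) to (170,215). I'll push past upright toward the stop.

Call:
{"op": "move_arm", "data": {
  "plan": [
    [0.3, 0, 0.07, 0, 0, 0],
    [0.3, 0, 0.07, 0, 0, 0],
    [0.3, 0, 0.07, 0, 0, 0],
    [0.3, 0, 0.07, 0, 0, 0],
    [0, 0, 0, 0, 0, 0]
  ]
}}

```text
clock: 8.8
position: [0.6394, 0.0417, 0.1728]
tool_rot: [-3.141, -0.148, -0.09]
force: [-0.7, 0.1, 0.1]
grip_width: 0.0001
```

```bash
python3 - <<'E'
from h import *
from workcell import bot
im=viewer.grab_frame("side")[:,:,::-1].copy()
o=bot.observe();p=o["position"]; print(p,o["force"],o["clock"])
c,s=np.cos(-.088),np.sin(-.088); R=np.array([[c,-s],[s,c]]); O=np.array([.5587,.0502])
print("player frame",R.T@(p[:2]-O))
cv2.imwrite("pics/side6.png",cv2.resize(im[130:290,190:390],None,fx=4,fy=3.75,interpolation=cv2.INTER_CUBIC))
E
```

```text
[0.63879636 0.0417735  0.17276188] [ 0.32121638  0.32795348 -0.66770089] 8.85
player frame [ 0.080527  -0.0013545]
```

View pics/side6.png

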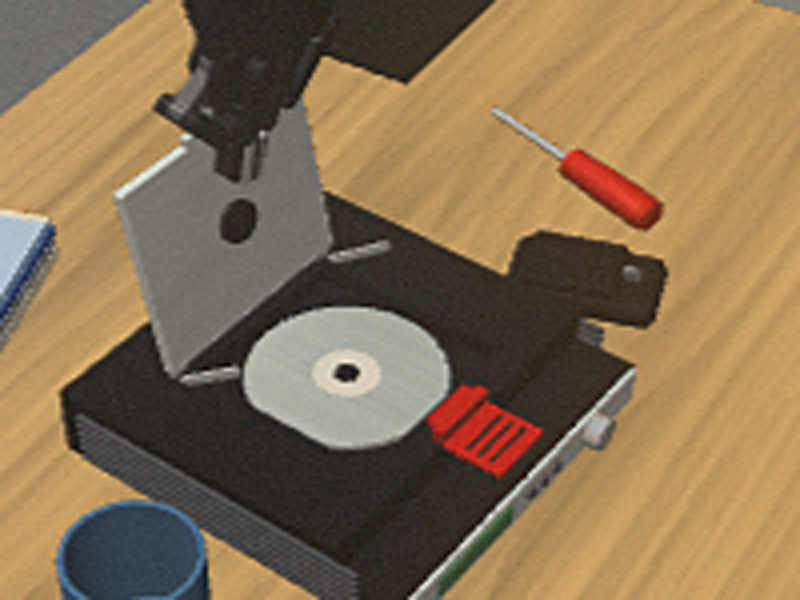

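The lid now leans well back past upright, its left top corner at (118,197). I'll withdraw forward, then up.

Call:
{"op": "move_arm", "data": {
  "plan": [
    [-0.6, 0, -0.09, 0, 0, 0],
    [-0.8, 0, -0.12, 0, 0, 0],
    [-1, 0, -0.15, 0, 0, 0],
    [-1, 0, -0.15, 0, 0, 0],
    [-1, 0, -0.5, 0, 0, 0]
  ]
}}

```text
clock: 9.35
position: [0.5248, 0.0519, 0.1812]
tool_rot: [3.141, -0.146, -0.09]
force: [0.9, 0.2, 0.0]
grip_width: 0.0001
```

Call:
{"op": "move_arm", "data": {
  "plan": [
    [-1, 0, -0.6, 0, 0, 0],
    [-1, 0, -1, 0, 0, 0],
    [-0.5, 0, -1, 0, 0, 0],
    [0, 0, 0, 0, 0, 0],
    [0, 0, 0, 0, 0, 0]
  ]
}}

```text
clock: 9.85
position: [0.4556, 0.0583, 0.2374]
tool_rot: [-3.142, -0.149, -0.09]
force: [0.4, 0.3, 0.1]
grip_width: 0.0003
```

```bash
python3 - <<'E'
from h import *
from workcell import bot
for n in("side","top"):
    im=viewer.grab_frame(n)[:,:,::-1].copy()
    cv2.imwrite(f"pics/{n}7f.png",im)
    r=130 if n=="side" else 150
    cv2.imwrite(f"pics/{n}7.png",cv2.resize(im[r:r+160,150:390],None,fx=3.3,fy=3.3,interpolation=cv2.INTER_CUBIC))
o=bot.observe();p=o["position"]; print(p,o["force"],o["clock"])
c,s=np.cos(-.088),np.sin(-.088); R=np.array([[c,-s],[s,c]]); O=np.array([.5587,.0502])
for th in(1.6,1.7,1.8):
    for y in(75,-75):
        r=np.array([-.135*np.cos(th)-.004*np.sin(th)*-1*-1, .135*np.sin(th)])
        # underside front-edge corner: offset -4mm along lid normal (−sin,cos)->(+... )
        n=np.array([np.sin(th),np.cos(th)]) # upper-face normal when shut is +z; rotates rearward
        e=np.array([-.135*np.cos(th),.135*np.sin(th)])-.004*n
        q=R@np.array([.075+e[0],y/1000])+O; X=[*q,.064+e[1]]
        print(th,y,((proj("side",X)-[150,130])*3.3).round(),((proj("top",X)-[150,150])*3.3).round())
# other objects: red screwdriver and tab, mug blue, before and after
for n in("side","top"):
    for f in(f"pics/{n}0.png",f"pics/{n}7f.png"):
        h=cv2.cvtColor(cv2.imread(f),cv2.COLOR_BGR2HSV)
        red=((h[...,0]<8)|(h[...,0]>172))&(h[...,1]>150)&(h[...,2]>60)
        blue=(h[...,0]>95)&(h[...,0]<115)&(h[...,1]>110)
        for nm,mk in(("red",red),("blue",blue)):
            k,l,st,ce=cv2.connectedComponentsWithStats(mk.astype(np.uint8))
            print(f,nm,[(st[i,4],*ce[i].round(1)) for i in range(1,k) if st[i,4]>150 and 150<ce[i][0]<390])
E
```

```text
[0.45552411 0.05820173 0.2364213 ] [ 0.66689041 -0.84472191 -0.39814568] 9.95
1.6 75 [256. 184.] [234.  72.]
1.6 -75 [401.  69.] [465.  92.]
1.7 75 [240. 177.] [236.  52.]
1.7 -75 [386.  63.] [467.  72.]
1.8 75 [224. 171.] [239.  33.]
1.8 -75 [370.  58.] [469.  53.]
pics/side0.png red [(np.int32(235), np.float64(342.4), np.float64(180.1)), (np.int32(380), np.float64(310.0), np.float64(244.5))]
pics/side0.png blue [(np.int32(151), np.float64(224.2), np.float64(279.8))]
pics/side7f.png red [(np.int32(218), np.float64(343.4), np.float64(180.8)), (np.int32(391), np.float64(309.9), np.float64(244.5))]
pics/side7f.png blue [(np.int32(155), np.float64(224.1), np.float64(280.3))]
pics/top0.png red [(np.int32(289), np.float64(368.6), np.float64(232.7)), (np.int32(418), np.float64(251.8), np.float64(255.7))]
pics/top0.png blue [(np.int32(292), np.float64(174.5), np.float64(217.3))]
pics/top7f.png red [(np.int32(290), np.float64(368.6), np.float64(232.8))]
pics/top7f.png blue [(np.int32(313), np.float64(173.9), np.float64(217.2))]
```

View pics/side7.png

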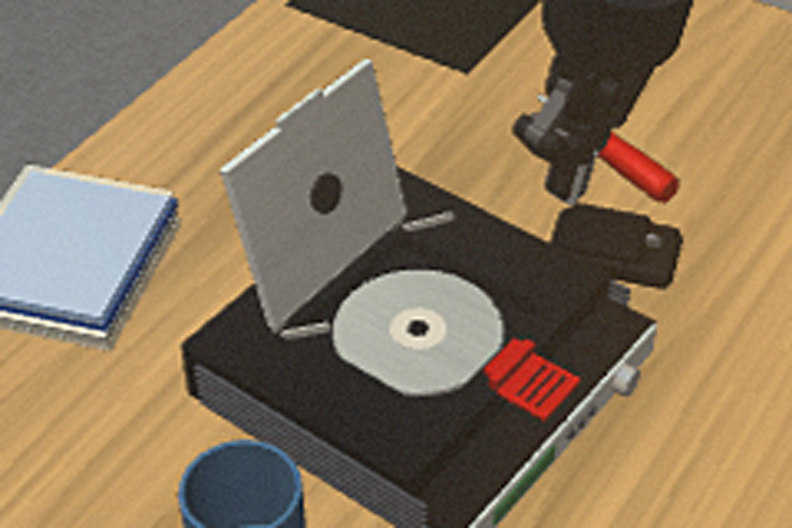

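View pics/top7.png

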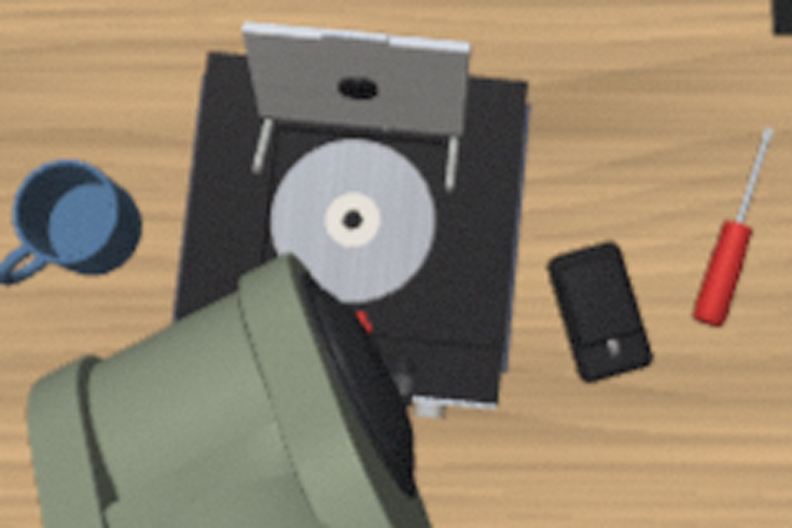

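In the side view the lid's top corners are at (222,173) and (370,60). For 1.8 rad I predicted (224,171) and (370,58), so it stands at its stop. The tab is up, the disc is in its well, and the mug, mouse and screwdriver haven't moved. I'll let it settle for half a second, check once more and hand in.

Call:
{"op": "move_arm", "data": {
  "plan": [
    [0, 0, -0.5, 0, 0, 0],
    [0, 0, 0, 0, 0, 0],
    [0, 0, 0, 0, 0, 0],
    [0, 0, 0, 0, 0, 0],
    [0, 0, 0, 0, 0, 0]
  ]
}}

```text
clock: 10.45
position: [0.4534, 0.0585, 0.2487]
tool_rot: [3.141, -0.147, -0.09]
force: [0.7, -0.0, -0.4]
grip_width: 0.0001
```

```bash
python3 - <<'E'
from h import *
from workcell import bot, workorder
im=viewer.grab_frame("side")[:,:,::-1].copy(); a=cv2.imread("pics/side7f.png")
d=cv2.absdiff(im,a)[145:235,200:285].max(2); print("lid region changed px",(d>60).sum())
print(bot.observe()["force"],bot.observe()["clock"])
if (d>60).sum()<40: print(workorder.job_done())
E
```

```text
lid region changed px 0
[0.6795118  0.38065879 0.54796729] 10.5
the job is handed in; nothing more can be done
None
```

The disc player is open and the job was handed in at 10.5 s. I pressed the red tab down with the shut fingers (about 6 N downward), and the spring raised the lid to about 0.70 rad. I then pushed the lid along its arc past upright, and it came to rest at its stop.

Last checks:
- **Lid:** its top corners in the side picture are within about 2 pixels of where they should be at 1.8 rad. Nothing in the lid area changed between two pictures 0.6 s apart.
- **Tab:** it sprang back to where it started in the side picture.
- **Disc, mug, mouse and screwdriver:** the disc lies in its well. The mug and the screwdriver moved no more than about a pixel between the first and last pictures. I checked the disc and the mouse only by eye.
- **Robot:** the gripper was clear of everything, with contact force within the sensor's noise.

One thing did not fit the plan. At the bottom of the tab press there was also about 5.5 N of sideways force on the fingers, probably from the tab's hook or friction. It was gone once I backed off. No check failed.

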